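# Unstack the vial nests into their storage dishes

### The job

The press's four brass vial nests have been left in a stack beside it. Take the stack apart and set each nest upright and flat in the storage dish of its own size: the widest nest in the widest dish, and so on down to the narrowest in the narrowest. Leave the two jars standing where they are.

Things in the scene. Friction and masses are not known exactly. Their poses are not given: they have to be found in the camera images.
- nest_widest: The widest of four vial nests: a plain upright brass cylinder 62 mm in diameter and 26 mm high, with a fine groove round it near the top and a blind round bore 28 mm wide in its top face; about 210 g. At the start at the bottom of the stack, standing on the bench. Origin: centre of its underside; z is its axis, up.
- nest_second: The second widest of four vial nests: a plain upright brass cylinder 50 mm in diameter and 26 mm high, with a fine groove round it near the top and a blind round bore 22 mm wide in its top face; about 130 g. At the start stacked on the widest nest, roughly in line with it. Origin: centre of its underside; z is its axis, up.
- nest_third: The third widest of four vial nests: a plain upright brass cylinder 38 mm in diameter and 26 mm high, with a fine groove round it near the top and a blind round bore 17 mm wide in its top face; about 80 g. At the start stacked on the second widest nest, roughly in line with it. Origin: centre of its underside; z is its axis, up.
- nest_narrowest: The narrowest of four vial nests: a plain upright brass cylinder 26 mm in diameter and 26 mm high, with a fine groove round it near the top and a blind round bore 13 mm wide in its top face; about 35 g. At the start stacked on the third widest nest, roughly in line with it. Origin: centre of its underside; z is its axis, up.
- dish_widest: The widest of four round pale grey plastic storage dishes, fixed to the bench: outer diameter 84 mm, 78 mm inside, 8 mm high, wall 3 mm, floor 3 mm thick, open at the top. It takes the widest nest (62 mm) with 8 mm of play all round. Origin: centre of its underside, on the bench; z up.
- dish_second: The second widest of four round pale grey plastic storage dishes, fixed to the bench: outer diameter 72 mm, 66 mm inside, 8 mm high, wall 3 mm, floor 3 mm thick, open at the top. It takes the second widest nest (50 mm) with 8 mm of play all round. Origin: centre of its underside, on the bench; z up.
- dish_third: The third widest of four round pale grey plastic storage dishes, fixed to the bench: outer diameter 60 mm, 54 mm inside, 8 mm high, wall 3 mm, floor 3 mm thick, open at the top. It takes the third widest nest (38 mm) with 8 mm of play all round. Origin: centre of its underside, on the bench; z up.
- dish_narrowest: The narrowest of four round pale grey plastic storage dishes, fixed to the bench: outer diameter 48 mm, 42 mm inside, 8 mm high, wall 3 mm, floor 3 mm thick, open at the top. It takes the narrowest nest (26 mm) with 8 mm of play all round. Origin: centre of its underside, on the bench; z up.
- jar_brown: Small brown jar with a black screw cap, 42 mm wide, 45 mm high, loose, stands on the bench; a bystander. Origin: centre of its underside.
- jar_white: White jar with a blue screw cap, 51 mm wide, 58 mm high, loose, stands on the bench; a bystander. Origin: centre of its underside.
Mind the look-alikes: they are no part of the job. What is shaped like the nest_second but green, pink or red is not meant.

How it is judged (in metres and radians):
At the end, for the whole second after the job is handed in: Each nest stands upright (within 0.08 rad) on the floor of the dish of its own size rank, its centre within 10 mm of the dish's centre (wholly inside the rim), its underside 1 to 5.5 mm above the dish's underside (the floor is at 3 mm), released and at rest (horizontal distance between nest_widest and dish_widest below 0.01 m and z of nest_widest in the frame of dish_widest between 0.001 and 0.0055 m and angle between each of nest_widest, nest_second, nest_third, nest_narrowest's own z axis and vertical below 0.08 rad and linear speed of each of nest_widest, nest_second, nest_third, nest_narrowest below 0.01 m/s and horizontal distance between nest_second and dish_second below 0.01 m and z of nest_second in the frame of dish_second between 0.001 and 0.0055 m and horizontal distance between nest_third and dish_third below 0.01 m and z of nest_third in the frame of dish_third between 0.001 and 0.0055 m and horizontal distance between nest_narrowest and dish_narrowest below 0.01 m and z of nest_narrowest in the frame of dish_narrowest between 0.001 and 0.0055 m); the robot touches nothing.
It fails at once if the brown jar is shifted by more than 25 mm or knocked over (distance of jar_brown from where it was at the start of the episode above 0.025 m or angle between jar_brown's own z axis and vertical above 0.5 rad).
It fails at once if the white jar is shifted by more than 25 mm or knocked over (distance of jar_white from where it was at the start of the episode above 0.025 m or angle between jar_white's own z axis and vertical above 0.5 rad).
It also fails if it takes over 109 s, if anything falls off the work surface, if the arm or the gripper's body presses on something with over 40 N, if the wrist force passes 120 N, or if a joint passes its speed limit or range.

### The arm

A 6-joint arm with a two-finger parallel gripper is mounted at the origin on the work surface; the furniture and walls round the work are solid. World frame = base frame: x ahead of the robot, y to its left, z up, the work surface at z = 0. Lengths are in mm, angles in rad, forces in N, time in s.
With the tool pointing down it reaches from about 350 to 975 mm from the base axis. Payload 7.1 kg.
Tool frame: the origin (TCP) lies midway between the tips of the shut fingers; the grasp point (between the pads) lies 19 mm behind it (ctrl.grip_depth is the distance from the TCP to the grasp point, in mm); z points along the fingers, y is the line along which they close (so a half turn about z gives the same grasp; the last joint's range is limited). The gripper opens to 88 mm and grips with 3 to 60 N. Pads are 20 mm wide; open, the fingers measure 115 mm over their backs; the gripper's body (75 mm by 178 mm) begins 61 mm behind the grasp point.
Start: joints at [1.223, 0.423, 1.63, -0, 1.089, -0.019], TCP at [201.785, 591.513, 222.675] pointing down, gripper open.
Joint ranges: [-3, 3], [-0.9, 2.11], [0.09, 2.58], [-1.31, 4.45], [0.11, 2.69], [-2.54, 2.54]. Speed limits (rad/s): [2.39, 2.39, 3.01, 3.14, 3.14, 3.14].

### API

Orientations are given as a rotation vector (axis times angle).
In Python, from workcell import ctrl, cams gives the robot as it stands.
- The arm moves only by the tool move_arm, never from a script. Its argument "steps" is a list of rows, each a list of 3 entries, a list of its own where there are three numbers: the shift along the tool's x, y, z in units of 25 mm (1.0 is 25 mm), then the turn about the tool's z in units of 5 degrees (1.0 is 5 degrees), then the closure, from 0 (fully open) to 1 (shut). A call has 1 to 20 rows; each row shifts and turns the commanded pose from where the row before left it, along the tool's axes as they then stand; what a row does not reach is not made up. A row lasts 1/12 s, in which the tool goes at most 41.7 mm and 7.16 degrees, less where a joint would pass 70% of its speed; a pose out of reach is approached as far as the arm can. A call is refused whole if a number of a shift passes 1 or a number of a turn 1, either way. A call with a gripper value outside its range is refused whole. The fingers move at their own pace and stop on an object; the grip force is fixed at half the most. Time passes only in rows, so rows that do not move let the fingers close. It gives the time, the measured TCP pose, the force, the opening and the grip force at its end, in the units of the state.
- ctrl.get_obs(): the state, without advancing time (a new reading comes with each control period).
- cams.get_image(name): name is "scene" or "side" or "wrist"; returns a dict with "image" (384x512x3 uint8, red, green, blue), "camera_matrix" (3x3 intrinsics, pixels), "k1" (the pictures are not rectified: a ray, as slopes to the right and down, at radius r is drawn at 1 + k1 r^2 times it, then the intrinsics apply), "xyz" and "rotation" of the camera in the world; the wrist camera has in their place "mount" (4x4, takes a point from camera to tool coordinates, whose origin is the TCP and whose axes are the flange's). Camera axes: x right, y down, z forward; pixel columns grow to the right and rows downward; lengths in mm; the calibration is good to about 2 mm. A picture is of the moment at which its call begins: read the wrist's pose just before it. There is no depth.
- ctrl.close_job(): hands the job in; it is judged then, once.
Trained networks look in the newest picture that a camera, given by its name, has taken for a name from the list of things; names that differ only in an ending like _2 or _b are one class to them, and where a whole thing is asked for, a point or a joint stands for the part that bears it (a point fixed in the world has none). Each returns a list of dicts, best first, with "p" (0 to 1); they miss things now and then, are a little off and sometimes report something else, mostly with a low value. They report only what shows in the picture. A call takes as long as a camera call. They do not tell look-alikes from the thing itself.
- cams.boxes_of(camera, thing): "rect" ([centre column, centre row, width, height] in pixels, round what is visible of it).
- cams.cut_out(camera, thing): "pixels" (384x512 bool, what is visible of it) and "rect" ([centre column, centre row, width, height] in pixels, round what is visible of it).
The state is a dict: "t": time; "qpos": joint angles; "qvel": joint speeds; "joint_torque": joint torques, N m; "ee_pos": TCP position; "orientation": TCP orientation; "ft_force": force on the tool from outside, world axes, zero at the start; "moment": the same for the moment, N m; "width": finger opening in mm; "grasp_force": force on a finger pad.
Only numpy, scipy, OpenCV 4.12 (cv2) and the standard library are available. Lean on these libraries where they do the work, as an engineer would, in place of code of your own. Each camera call takes 0.05 s, during which the arm holds its last target. There are 200 camera calls.

## Working session

There is one attempt and no reset: what is moved stays moved. The work goes in short steps, Python scripts to look and compute and a tool call to move; the robot and the scene stay as the last step left them, time stands still between calls to the robot, and variables do not carry over. Pictures are saved under pics/ and viewed, at most 14 in all, crops included, and the job is handed in when it is done.

Besides the shell and the picture viewer there is one more tool, called after "Request:" by a JSON object that holds its "method" and its "body", one argument or row to a line. move_arm: Moves the arm, as the interface text tells. Its arguments: {"type":"object","properties":{"steps":{"type":"array"}},"required":["steps"]}

```bash
ls; mkdir -p pics; python3 - <<'E'
from workcell import ctrl,cams
import cv2
o=ctrl.get_obs();print(o['t'],o['ee_pos'],o['orientation'],o['width'])
for n in ['scene','side']:
    d=cams.get_image(n);cv2.imwrite(f'pics/{n}0.png',d['image'][:,:,::-1])
    print(n,d['camera_matrix'],d['k1'],d['xyz'],d['rotation'])
    for t in ['nest_widest','nest_second','nest_third','nest_narrowest','dish_widest','dish_second','dish_third','dish_narrowest','jar_brown','jar_white']:
        print(t,[(round(b['p'],2),[round(float(v)) for v in b['rect']]) for b in cams.boxes_of(n,t)][:4])
d=cams.get_image('wrist');cv2.imwrite('pics/wrist0.png',d['image'][:,:,::-1]);print(d['mount'],d['camera_matrix'],d['k1'])
E
```

```text
pics
0.0 [201.62124014 591.01970362 221.9197734 ] [-5.14135736e-01 -3.09897580e+00  2.30644383e-03] 87.87480460391909
scene [[402.01646369   0.         257.34262925]
 [  0.         402.01646369 198.74699344]
 [  0.           0.           1.        ]] -0.14522533264607831 [ 16.56337106 723.83128752 820.84011708] [-0.92772961  2.50122674 -1.03555941]
nest_widest []
nest_second []
nest_third []
nest_narrowest []
dish_widest []
dish_second []
dish_third []
dish_narrowest []
jar_brown []
jar_white []
side [[428.18450232   0.         258.14804973]
 [  0.         428.18450232 184.39032928]
 [  0.           0.           1.        ]] -0.09155553666113786 [528.92661811 990.6436674  543.58348578] [-0.12655382 -2.70879972  1.55219225]
nest_widest []
nest_second [(0.81, [199, 225, 26, 21]), (0.78, [214, 200, 24, 18]), (0.61, [178, 206, 24, 20]), (0.61, [188, 185, 20, 13])]
nest_third [(0.61, [196, 217, 18, 16])]
nest_narrowest [(0.77, [197, 204, 13, 16])]
dish_widest [(0.81, [223, 278, 48, 33])]
dish_second [(0.6, [323, 227, 32, 21])]
dish_third [(0.91, [261, 235, 30, 16])]
dish_narrowest [(0.94, [286, 273, 22, 18])]
jar_brown [(0.91, [370, 258, 29, 34]), (0.34, [261, 235, 29, 18])]
jar_white [(0.75, [152, 267, 36, 41])]
[[ 6.43857451e-04 -9.52566905e-01 -3.04328568e-01  8.42657379e+01]
 [ 9.99999697e-01  7.46246830e-04 -2.20133052e-04  1.92114259e-01]
 [ 4.36795689e-04 -3.04328334e-01  9.52567097e-01 -1.61730499e+02]
 [ 0.00000000e+00  0.00000000e+00  0.00000000e+00  1.00000000e+00]] [[264.66425687   0.         255.66619403]
 [  0.         264.66425687 188.34957646]
 [  0.           0.           1.        ]] -0.053472973401058894
```

```bash
python3 - <<'E'
import cv2
a=cv2.imread('pics/scene0.png');b=cv2.imread('pics/side0.png');c=cv2.imread('pics/wrist0.png')
s=cv2.resize(b[160:310,130:400],None,fx=2.9,fy=2.9,interpolation=cv2.INTER_CUBIC)
cv2.imwrite('pics/sidecrop.png',s)
E
```

```text
(no output)
```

View pics/scene0.png

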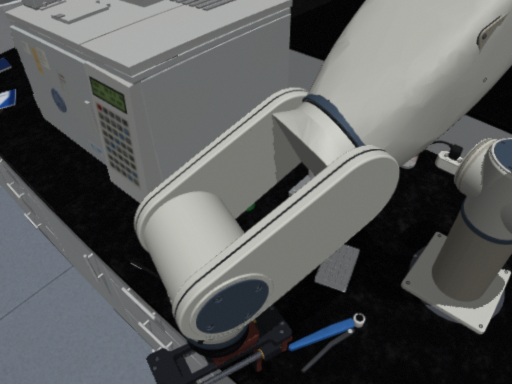

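View pics/sidecrop.png

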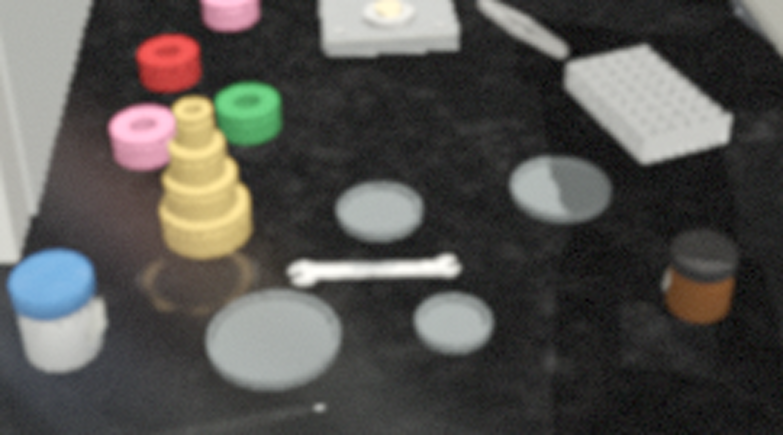

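View pics/wrist0.png

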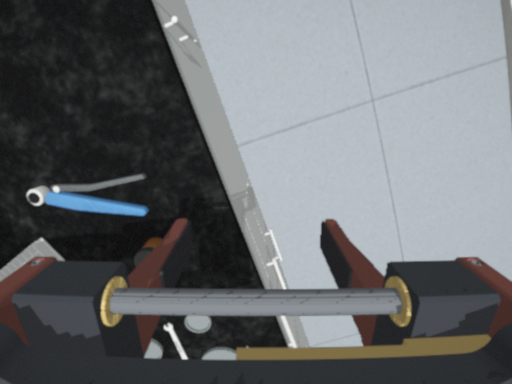

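```bash
cat > h.py <<'E'
from workcell import ctrl,cams
import numpy as np,cv2
from scipy.spatial.transform import Rotation as R
from scipy.optimize import least_squares
H={'nest_widest':(62,26),'nest_second':(50,26),'nest_third':(38,26),'nest_narrowest':(26,26),
'dish_widest':(84,8),'dish_second':(72,8),'dish_third':(60,8),'dish_narrowest':(48,8),'jar_brown':(42,45),'jar_white':(51,58)}
def tool():
    o=ctrl.get_obs();return np.array(o['ee_pos']),R.from_rotvec(o['orientation']).as_matrix()
class Cam:
    def __init__(s,n):
        s.n=n;p,M=tool();d=cams.get_image(n);s.im=d['image'];s.K=d['camera_matrix'];s.k1=d['k1']
        if n=='wrist':
            m=np.array(d['mount']);s.Rw=M@m[:3,:3];s.c=p+M@m[:3,3]
        else: s.Rw=R.from_rotvec(d['rotation']).as_matrix() if np.size(d['rotation'])==3 else np.array(d['rotation']);s.c=np.array(d['xyz'])
        s.D=np.array([s.k1,0,0,0,0.])
    def proj(s,P):
        P=np.atleast_2d(np.asarray(P,float))
        return cv2.projectPoints((P-s.c)@s.Rw,np.zeros(3),np.zeros(3),s.K,s.D)[0][:,0]
    def plane(s,uv,z):
        q=cv2.undistortPoints(np.array(uv,float).reshape(-1,1,2),s.K,s.D)[:,0]
        r=np.c_[q,np.ones(len(q))]@s.Rw.T
        return (s.c+r*((z-s.c[2])/r[:,2])[:,None])[:,:2]
    def rect_cyl(s,x,y,z0,d,h):
        a=np.linspace(0,2*np.pi,48);ring=np.c_[x+d/2*np.cos(a),y+d/2*np.sin(a)]
        q=s.proj(np.vstack([np.c_[ring,0*a+z0],np.c_[ring,0*a+z0+h]]));lo,hi=q.min(0),q.max(0)
        return np.r_[(lo+hi)/2,hi-lo]
    def fit(s,name,z0=0):
        "cut-out -> (p, xy, fit residual px): matches rect of cylinder (wholly visible)"
        out=[];d,h=H[name]
        for b in cams.boxes_of(s.n,name)[:3]:
            r=np.array(b['rect'],float);g=s.plane(r[:2],z0+h/2)[0]
            f=least_squares(lambda v:s.rect_cyl(v[0],v[1],z0,d,h)[:2]-r[:2],g)
            out.append((round(float(b['p']),2),f.x.round(1),(r[2:]-s.rect_cyl(*f.x,z0,d,h)[2:]).round(1)))
        return out
    def save(s,f,marks=()):
        im=s.im[:,:,::-1].copy()
        for x,y,z,d in marks:
            a=np.linspace(0,2*np.pi,60);q=s.proj(np.c_[x+d/2*np.cos(a),y+d/2*np.sin(a),0*a+z])
            cv2.polylines(im,[np.round(q*16).astype(int)],True,(255,0,255),1,cv2.LINE_AA,4)
        cv2.imwrite(f,im);return im
E
python3 - <<'E'
from h import *
c=Cam('side')
for n in H:
    if n.startswith('nest'): continue
    print(n,c.fit(n))
print('narrow',c.fit('nest_narrowest',78))
p=c.plane([[130+194/2.9,160+108/2.9]],104);print('top',p)
for nm,u,v in [('pinkL',143,125),('green',248,100),('red',168,50)]: print(nm,c.plane([[130+u/2.9,160+v/2.9]],26))
E
```

```text
dish_widest [(0.94, array([558.8, 397.4]), array([2.8, 0.8]))]
dish_second [(0.96, array([348.4, 260.9]), array([-0.,  5.]))]
dish_third [(0.76, array([478.6, 275.6]), array([ 1.3, -1.7]))]
dish_narrowest [(0.62, array([443.1, 397.3]), array([-1.5, -6.7]))]
jar_brown [(0.84, array([287.4, 396.5]), array([-1.8, -3.6]))]
jar_white [(0.56, array([690.2, 385.3]), array([ 1.7, -3.8]))]
narrow [(0.73, array([603.3, 278.2]), array([-1.8, -1.3]))]
top [[603.52008984 278.18484892]]
pinkL [[655.3986714  172.11812125]]
green [[574.12983071 144.78199632]]
red [[643.33228905  54.68625925]]
```

Request:
{"method": "move_arm", "body": {
  "steps": [
    [[-0.97, -0.46, -0.29], 0, 0],
    [[-0.97, -0.46, -0.29], 0, 0],
    [[-0.97, -0.46, -0.29], 0, 0],
    [[-0.97, -0.46, -0.29], 0, 0],
    [[-0.97, -0.46, -0.29], 0, 0],
    [[-0.97, -0.46, -0.29], 0, 0],
    [[-0.97, -0.46, -0.29], 0, 0],
    [[-0.97, -0.46, -0.29], 0, 0],
    [[-0.97, -0.46, -0.29], 0, 0],
    [[-0.97, -0.46, -0.29], 0, 0],
    [[-0.97, -0.46, -0.29], 0, 0],
    [[-0.97, -0.46, -0.29], 0, 0],
    [[-0.97, -0.46, -0.29], 0, 0],
    [[-0.97, -0.46, -0.29], 0, 0],
    [[0, 0, 0], 0, 0],
    [[0, 0, 0], 0, 0]
  ]
}}

```text
t: 2.88
ee_pos: [472.0, 328.8, 324.5]
orientation: [0.518, 3.098, 0.001]
ft_force: [-0.1, 0.9, -1.0]
width: 87.8
grasp_force: 0.0
```

```bash
cat > look.py <<'E'
from h import *
import sys
c=Cam('wrist');print(tool()[0].round(1),R.from_matrix(tool()[1]).as_rotvec().round(3))
for n in H:
    z0={'nest_narrowest':78,'nest_third':52,'nest_second':26}.get(n,0)
    print(n,c.fit(n,z0))
c.save('pics/'+sys.argv[1])
E
python3 look.py w1.png
```

```text
[471.1 329.3 324.1] [-0.516 -3.099 -0.   ]
nest_widest [(0.81, array([594.6, 280.6]), array([  0.9, -13.5]))]
nest_second [(0.79, array([602.8, 276.7]), array([-3.6, -9. ]))]
nest_third [(0.6, array([602.7, 283.5]), array([ 0.3, -6.1]))]
nest_narrowest [(0.85, array([608.3, 273.5]), array([ 3.6, -3.8]))]
dish_widest [(0.94, array([559.7, 400.1]), array([ 1.6, -1.6]))]
dish_second [(0.95, array([345., 262.]), array([ 4.6, -0.7]))]
dish_third [(0.87, array([481.1, 274.4]), array([-2.9,  0.1])), (0.58, array([556.5, 402. ]), array([14.4, 10. ]))]
dish_narrowest [(0.89, array([446.6, 399. ]), array([-1.9, -1.3]))]
jar_brown [(0.77, array([281.3, 393.5]), array([ 0.8, -3.6]))]
jar_white [(0.56, array([693.2, 377.3]), array([-8.7, -5. ]))]
```

View pics/w1.png

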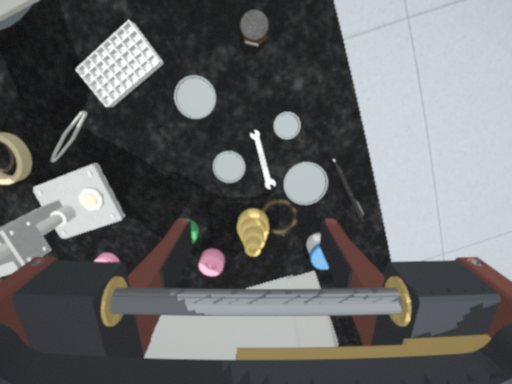

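```bash
cat > stack.py <<'E'
from h import *
from scipy.optimize import minimize
import sys
N=['nest_widest','nest_second','nest_third','nest_narrowest']
def stack(k,g,views=('side','wrist')):
    "fit the k lowest nests' xy by silhouette in brass colour"
    cs=[Cam(v) for v in views];ms=[]
    a=np.linspace(0,2*np.pi,48,endpoint=False)
    for c in cs:
        hsv=cv2.cvtColor(c.im,cv2.COLOR_RGB2HSV);m=cv2.inRange(hsv,(15,70,90),(35,255,255))
        q=c.proj([[*g,13*k]])[0]
        w=np.zeros_like(m);cv2.circle(w,tuple(int(v) for v in q),75 if c.n=='wrist' else 45,255,-1)
        m&=w
        ms.append(cv2.GaussianBlur(m/255.,(0,0),1.5))
    def ren(c,v):
        o=np.zeros(c.im.shape[:2],np.uint8)
        for i in range(k):
            x,y=v[2*i:2*i+2];r=H[N[i]][0]/2;z=26*i
            p=np.vstack([np.c_[x+r*np.cos(a),y+r*np.sin(a),0*a+zz] for zz in (z,z+26)])
            cv2.fillConvexPoly(o,cv2.convexHull((c.proj(p)*16).astype(np.int32)),255,cv2.LINE_AA,4)
        return cv2.GaussianBlur(o/255.,(0,0),1.5)
    cost=lambda v:sum(((ren(c,v)-m)**2).sum() for c,m in zip(cs,ms))+.01*sum((v[2*i+j]-v[2*i-2+j])**2 for i in range(1,k) for j in (0,1))
    b=minimize(lambda d:cost(np.tile(d,k)),g,method='Nelder-Mead').x
    s=minimize(cost,np.tile(b,k),method='Powell',options=dict(xtol=.1,ftol=1e-4))
    return s.x.reshape(k,2).round(1),s.fun,[m.sum().round() for m in ms]
if __name__=='__main__':
    for v in (('side','wrist'),('side',),('wrist',)): print(v,*stack(int(sys.argv[1]),np.array([603.,279.]),v))
E
python3 stack.py 4; python3 - <<'E'
from h import *
c=Cam('side');print(c.plane([[135,250],[163,160]],0))
E
```

```text
('side', 'wrist') [[605.5 276.9]
 [606.1 278. ]
 [605.  280.5]
 [605.4 277.5]] 33.71477452463436 [np.float64(1321.0), np.float64(1313.0)]
('side',) [[605.4 276.9]
 [606.  279.3]
 [604.8 281.8]
 [605.1 277. ]] 2.552935256221164 [np.float64(1328.0)]
('wrist',) [[606.  276.9]
 [607.3 277.9]
 [606.6 278.9]
 [606.  277.8]] 32.361631034280705 [np.float64(1315.0)]
[[ 738.72644109  298.13621705]
 [ 726.46195478 -101.77046632]]
```

```bash
cat > go.py <<'E'
from h import *
import sys
p,M=tool()
for t in np.array(sys.argv[1:],float).reshape(-1,3):
    print(t,(M.T@(t-p)/25).round(2));p=t
E
python3 go.py 605.4 277.5 200 605.4 277.5 86 605.4 277.5 150 445 398 150 445 398 12
```

```text
[605.4 277.5 200. ] [-5.76 -0.23  4.97]
[605.4 277.5  86. ] [-0.   -0.    4.56]
[605.4 277.5 150. ] [ 0.    0.   -2.56]
[445. 398. 150.] [7.63 2.49 0.  ]
[445. 398.  12.] [-0.   -0.    5.52]
```

Request:
{"method": "move_arm", "body": {
  "steps": [
    [[-0.72, -0.03, 0.62], 0, 0],
    [[-0.72, -0.03, 0.62], 0, 0],
    [[-0.72, -0.03, 0.62], 0, 0],
    [[-0.72, -0.03, 0.62], 0, 0],
    [[-0.72, -0.03, 0.62], 0, 0],
    [[-0.72, -0.03, 0.62], 0, 0],
    [[-0.72, -0.03, 0.62], 0, 0],
    [[-0.72, -0.03, 0.62], 0, 0],
    [[0, 0, 0.5], 0, 0],
    [[0, 0, 0.5], 0, 0],
    [[0, 0, 0.5], 0, 0],
    [[0, 0, 0.5], 0, 0],
    [[0, 0, 0], 0, 0],
    [[0, 0, 0], 0, 0]
  ]
}}

```text
t: 4.85
ee_pos: [604.5, 277.6, 149.6]
orientation: [-0.513, -3.098, 0.001]
ft_force: [0.0, 0.0, -0.4]
width: 88.1
grasp_force: 0.0
```

```bash
python3 go.py 605.4 277.5 86; python3 -c "
from h import *
c=Cam('side');im=c.save('pics/s1.png');cv2.imwrite('pics/s1c.png',cv2.resize(im[110:290,110:310],None,fx=3,fy=3,interpolation=cv2.INTER_CUBIC))"
```

```text
[605.4 277.5  86. ] [-0.04  0.01  2.54]
```

View pics/s1c.png

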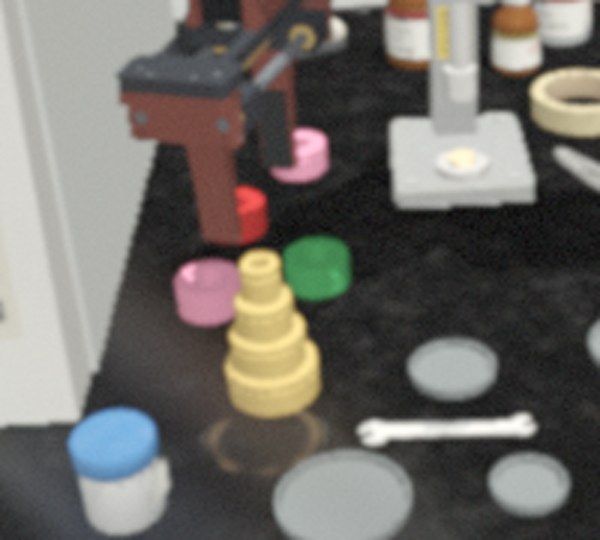

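Request:
{"method": "move_arm", "body": {
  "steps": [
    [[0, 0, 0.5], 0, 0],
    [[0, 0, 0.5], 0, 0],
    [[0, 0, 0.5], 0, 0],
    [[0, 0, 0.5], 0, 0],
    [[0, 0, 0.5], 0, 0.2],
    [[0, 0, 0], 0, 0.4],
    [[0, 0, 0], 0, 0.5],
    [[0, 0, 0], 0, 0.6],
    [[0, 0, 0], 0, 0.7],
    [[0, 0, 0], 0, 0.8],
    [[0, 0, 0], 0, 0.9],
    [[0, 0, 0], 0, 1],
    [[0, 0, 0], 0, 1],
    [[0, 0, 0], 0, 1]
  ]
}}

```text
t: 6.07
ee_pos: [605.6, 277.4, 87.9]
orientation: [0.514, 3.099, 0.0]
ft_force: [0.4, -0.1, 1.2]
width: 25.7
grasp_force: 30.0
```

Request:
{"method": "move_arm", "body": {
  "steps": [
    [[0, 0, -0.4], 0, 1],
    [[0, 0, -0.7], 0, 1],
    [[0, 0, -0.8], 0, 1],
    [[0, 0, -0.7], 0, 1],
    [[0.76, 0.25, 0], 0, 1],
    [[0.76, 0.25, 0], 0, 1],
    [[0.76, 0.25, 0], 0, 1],
    [[0.76, 0.25, 0], 0, 1],
    [[0.76, 0.25, 0], 0, 1],
    [[0.76, 0.25, 0], 0, 1],
    [[0.76, 0.25, 0], 0, 1],
    [[0.76, 0.25, 0], 0, 1],
    [[0.76, 0.25, 0], 0, 1],
    [[0.76, 0.25, 0], 0, 1],
    [[0, 0, 0.9], 0, 1],
    [[0, 0, 0.9], 0, 1],
    [[0, 0, 0.9], 0, 1],
    [[0, 0, 0.8], 0, 1],
    [[0, 0, 0], 0, 1],
    [[0, 0, 0], 0, 1]
  ]
}}

```text
t: 7.73
ee_pos: [445.4, 397.5, 65.0]
orientation: [-0.514, -3.098, 0.002]
ft_force: [0.6, -0.4, 0.4]
width: 25.2
grasp_force: 30.0
```

```bash
python3 go.py 445 398 13; python3 -c "
from h import *
c=Cam('side');p=tool()[0];im=c.save('pics/s2.png',[(445,398,8,48),(p[0],p[1],p[2]-9.5,26)]);cv2.imwrite('pics/s2c.png',cv2.resize(im[170:310,190:350],None,fx=4,fy=4,interpolation=cv2.INTER_CUBIC))"
```

```text
[445. 398.  13.] [0.02 0.02 2.08]
```

View pics/s2c.png

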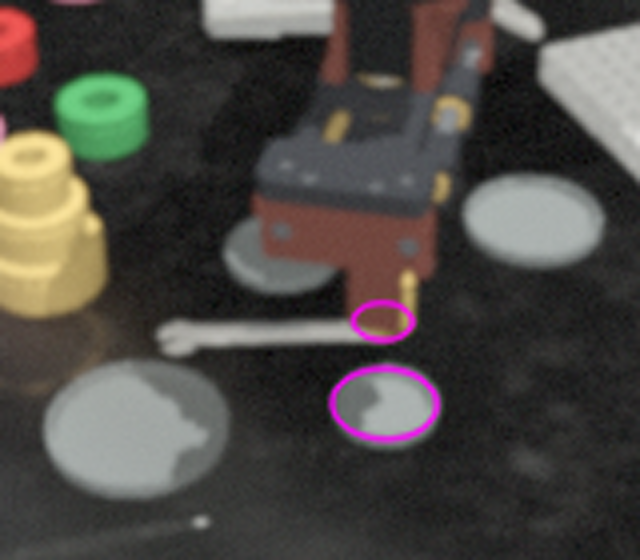

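Request:
{"method": "move_arm", "body": {
  "steps": [
    [[0, 0, 0.7], 0, 1],
    [[0, 0, 0.7], 0, 1],
    [[0, 0, 0.4], 0, 1],
    [[0, 0, 0.2], 0, 1],
    [[0, 0, 0.06], 0, 1],
    [[0, 0, 0], 0, 1],
    [[0, 0, 0], 0, 1]
  ]
}}

```text
t: 8.37
ee_pos: [446.3, 398.3, 14.6]
orientation: [0.514, 3.098, 0.002]
ft_force: [-0.2, -0.2, 0.8]
width: 25.7
grasp_force: 30.0
```

Request:
{"method": "move_arm", "body": {
  "steps": [
    [[0, 0, 0.04], 0, 1],
    [[0, 0, 0.04], 0, 1],
    [[0, 0, 0], 0, 1],
    [[0, 0, 0], 0, 1]
  ]
}}

```text
t: 8.7
ee_pos: [446.4, 398.3, 12.9]
orientation: [0.514, 3.098, 0.002]
ft_force: [-1.3, -0.3, 6.8]
width: 25.6
grasp_force: 30.0
```

Request:
{"method": "move_arm", "body": {
  "steps": [
    [[0, 0, 0], 0, 0.6],
    [[0, 0, 0], 0, 0.4],
    [[0, 0, 0], 0, 0.2],
    [[0, 0, -0.2], 0, 0],
    [[0, 0, -0.6], 0, 0],
    [[0, 0, -0.8], 0, 0],
    [[0, 0, -1], 0, 0],
    [[-0.2, -0.2, -1], 0, 0],
    [[-0.2, -0.3, -1], 0, 0],
    [[-0.2, -0.3, -1], 0, 0],
    [[-0.2, -0.3, -1], 0, 0],
    [[-0.2, -0.3, -1], 0, 0],
    [[-0.2, -0.3, -1], 0, 0],
    [[-0.2, -0.3, -1], 0, 0],
    [[-0.2, -0.3, -1], 0, 0],
    [[-0.2, 0, -1], 0, 0],
    [[0, 0, -0.8], 0, 0],
    [[0, 0, 0], 0, 0],
    [[0, 0, 0], 0, 0]
  ]
}}

```text
t: 10.28
ee_pos: [470.1, 329.0, 322.6]
orientation: [0.514, 3.098, 0.003]
ft_force: [-0.5, -0.3, -0.0]
width: 87.5
grasp_force: 0.0
```

```bash
sed -i "s/{'nest_narrowest':78/{'nest_narrowest':3/" look.py; python3 look.py w2.png; python3 stack.py 3; python3 -c "
from h import *
c=Cam('wrist');d=Cam('side');a=c.im[90:290,170:340,::-1];b=d.im[160:310,150:350,::-1]
a=cv2.resize(a,(468,550),interpolation=cv2.INTER_CUBIC)[:,:400];b=cv2.resize(b,(400,300),interpolation=cv2.INTER_CUBIC);b=cv2.copyMakeBorder(b,0,250,0,0,0)
cv2.imwrite('pics/c2.png',np.hstack([a,b]))"
```

```text
[469.4 328.7 321.2] [-0.514 -3.099  0.   ]
nest_widest [(0.68, array([595.9, 280.4]), array([ -0.7, -15.4]))]
nest_second [(0.7, array([645.5, 180.4]), array([-6.7,  0.1])), (0.64, array([569.3, 171.5]), array([-18.5, -12.8])), (0.61, array([563.7,  -8.4]), array([-11.6, -21.8]))]
nest_third [(0.81, array([608.4, 282.7]), array([-1. ,  1.3]))]
nest_narrowest [(0.5, array([446.5, 395.9]), array([ 0.6, -3.9])), (0.17, array([441.4, 396.2]), array([11.2,  9.2]))]
dish_widest [(0.94, array([559.3, 404.6]), array([-2.7, -5.4])), (0.56, array([712. , 382.4]), array([-21. ,   2.3]))]
dish_second [(0.86, array([343.9, 260.5]), array([ 0.4, -1.5]))]
dish_third [(0.61, array([482.5, 273.6]), array([-3.9, -0.8]))]
dish_narrowest [(0.74, array([444. , 398.2]), array([ 0.2, -1.6])), (0.38, array([597. , 276.3]), array([ 6. , -5.6]))]
jar_brown [(0.97, array([283. , 391.4]), array([ 2.2, -1.6]))]
jar_white [(0.65, array([694.6, 379.4]), array([-11.5,  -7.2]))]
('side', 'wrist') [[605.6 277. ]
 [605.8 278.4]
 [605.8 278.9]] 36.73068188228935 [np.float64(1187.0), np.float64(1250.0)]
('side',) [[605.4 276.9]
 [605.8 278.6]
 [605.2 279. ]] 1.9252448647041023 [np.float64(1191.0)]
('wrist',) [[605.9 276.9]
 [606.4 278.3]
 [606.3 279. ]] 32.2220335231649 [np.float64(1252.0)]
```

View pics/c2.png

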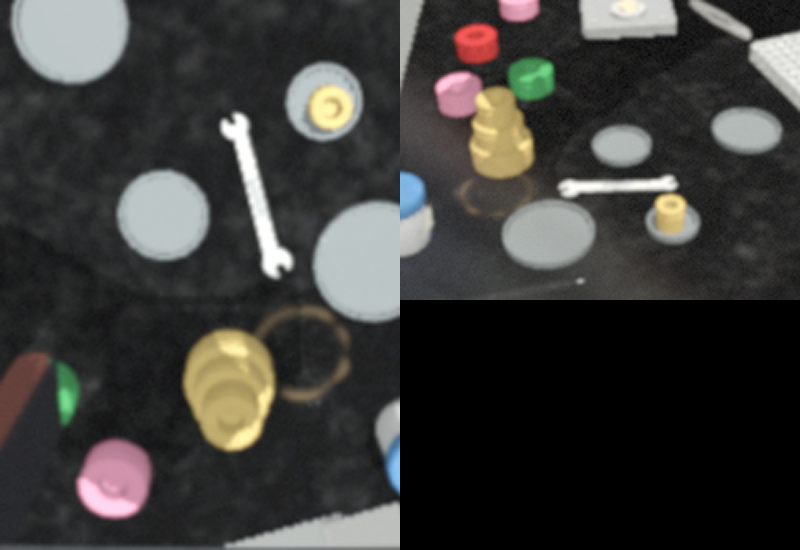

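```bash
python3 go.py 605.6 279 200 605.6 279 61 605.6 279 110 481 274.5 110 481 274.5 12.5
```

```text
[605.6 279.  200. ] [-5.78 -0.14  4.87]
[605.6 279.   61. ] [ 0.   -0.    5.56]
[605.6 279.  110. ] [-0.    0.   -1.96]
[481.  274.5 110. ] [ 4.66 -1.78 -0.  ]
[481.  274.5  12.5] [ 0.  -0.   3.9]
```

Request:
{"method": "move_arm", "body": {
  "steps": [
    [[-0.72, -0.02, 0.61], 0, 0],
    [[-0.72, -0.02, 0.61], 0, 0],
    [[-0.72, -0.02, 0.61], 0, 0],
    [[-0.72, -0.02, 0.61], 0, 0],
    [[-0.72, -0.02, 0.61], 0, 0],
    [[-0.72, -0.02, 0.61], 0, 0],
    [[-0.72, -0.02, 0.61], 0, 0],
    [[-0.72, -0.02, 0.61], 0, 0],
    [[0, 0, 0.8], 0, 0],
    [[0, 0, 0.8], 0, 0],
    [[0, 0, 0.8], 0, 0],
    [[0, 0, 0.8], 0, 0],
    [[0, 0, 0.8], 0, 0],
    [[0, 0, 0.8], 0, 0],
    [[0, 0, 0.4], 0, 0],
    [[0, 0, 0], 0, 0],
    [[0, 0, 0], 0, 0]
  ]
}}

```text
t: 12.55
ee_pos: [604.8, 278.6, 69.6]
orientation: [-0.514, -3.099, 0.001]
ft_force: [-0.4, 0.8, 0.6]
width: 88.4
grasp_force: 0.0
```

Request:
{"method": "move_arm", "body": {
  "steps": [
    [[-0.02, 0, 0.2], 0, 0],
    [[0, 0, 0.14], 0, 0.2],
    [[0, 0, 0], 0, 0.35],
    [[0, 0, 0], 0, 0.45],
    [[0, 0, 0], 0, 0.55],
    [[0, 0, 0], 0, 0.65],
    [[0, 0, 0], 0, 0.8],
    [[0, 0, 0], 0, 1],
    [[0, 0, 0], 0, 1],
    [[0, 0, 0], 0, 1]
  ]
}}

```text
t: 13.38
ee_pos: [605.4, 278.5, 61.3]
orientation: [0.514, 3.099, 0.0]
ft_force: [-0.2, -0.2, 0.4]
width: 37.3
grasp_force: 30.0
```

Request:
{"method": "move_arm", "body": {
  "steps": [
    [[0, 0, -0.4], 0, 1],
    [[0, 0, -0.8], 0, 1],
    [[0, 0, -0.8], 0, 1],
    [[0.66, -0.25, 0], 0, 1],
    [[0.66, -0.25, 0], 0, 1],
    [[0.66, -0.25, 0], 0, 1],
    [[0.66, -0.25, 0], 0, 1],
    [[0.66, -0.25, 0], 0, 1],
    [[0.66, -0.25, 0], 0, 1],
    [[0.66, -0.25, 0], 0, 1],
    [[0, 0, 0], 0, 1],
    [[0, 0, 0.9], 0, 1],
    [[0, 0, 0.9], 0, 1],
    [[0, 0, 0.9], 0, 1],
    [[0, 0, 0.6], 0, 1],
    [[0, 0, 0.4], 0, 1],
    [[0, 0, 0.15], 0, 1],
    [[0, 0, 0], 0, 1],
    [[0, 0, 0], 0, 1]
  ]
}}

```text
t: 14.97
ee_pos: [482.5, 274.6, 15.5]
orientation: [0.514, 3.099, 0.001]
ft_force: [-0.1, -0.3, -0.2]
width: 37.1
grasp_force: 30.0
```

Request:
{"method": "move_arm", "body": {
  "steps": [
    [[0.03, 0, 0.05], 0, 1],
    [[0, 0, 0.04], 0, 1],
    [[0, 0, 0.03], 0, 1],
    [[0, 0, 0], 0, 1],
    [[0, 0, 0], 0, 1]
  ]
}}

```text
t: 15.38
ee_pos: [481.3, 274.7, 12.3]
orientation: [0.514, 3.099, 0.0]
ft_force: [-0.5, 0.4, -0.0]
width: 37.4
grasp_force: 30.0
```

Request:
{"method": "move_arm", "body": {
  "steps": [
    [[0, 0, 0.04], 0, 1],
    [[0, 0, 0], 0, 1],
    [[0, 0, 0], 0, 1]
  ]
}}

```text
t: 15.63
ee_pos: [481.4, 274.7, 12.2]
orientation: [0.514, 3.099, 0.0]
ft_force: [-3.0, -0.9, 13.6]
width: 37.3
grasp_force: 30.0
```

Request:
{"method": "move_arm", "body": {
  "steps": [
    [[0, 0, 0], 0, 0.4],
    [[0, 0, 0], 0, 0.2],
    [[0, 0, 0], 0, 0.1],
    [[0, 0, -0.2], 0, 0],
    [[0, 0, -0.6], 0, 0],
    [[0, 0, -0.8], 0, 0],
    [[0, 0, -1], 0, 0],
    [[0.1, 0.2, -1], 0, 0],
    [[0.1, 0.2, -1], 0, 0],
    [[0.1, 0.2, -1], 0, 0],
    [[0.1, 0.2, -1], 0, 0],
    [[0.1, 0.2, -1], 0, 0],
    [[0.1, 0.2, -1], 0, 0],
    [[0.1, 0.2, -1], 0, 0],
    [[0.1, 0.2, -1], 0, 0],
    [[0.1, 0.2, -1], 0, 0],
    [[0, 0, -0.8], 0, 0],
    [[0, 0, 0], 0, 0],
    [[0, 0, 0], 0, 0]
  ]
}}

```text
t: 17.22
ee_pos: [474.6, 324.6, 321.8]
orientation: [0.514, 3.098, 0.002]
ft_force: [0.6, -0.5, 0.3]
width: 87.9
grasp_force: 0.0
```

```bash
sed -i "s/'nest_third':52/'nest_third':3/" look.py; python3 look.py w3.png; python3 stack.py 2
```

```text
[474.  324.1 320.4] [-5.140e-01 -3.099e+00  1.000e-03]
nest_widest [(0.82, array([595.9, 279. ]), array([ -3.1, -14.1])), (0.31, array([442.1, 394.9]), array([-14.7, -10.3]))]
nest_second [(0.66, array([565.6, 171.2]), array([-17.7,  -7.8])), (0.62, array([609.1, 278.4]), array([ 0.9, -0. ])), (0.52, array([567.4,  -9.8]), array([ -3.8, -20.8]))]
nest_third [(0.84, array([480.6, 281.7]), array([-0.3, -2.6])), (0.32, array([346.8, 261.4]), array([16.2, 18.2]))]
nest_narrowest [(0.59, array([445.8, 397.1]), array([ 1.2, -3.4]))]
dish_widest [(0.81, array([559. , 406.6]), array([ 1.5, -0.1]))]
dish_second []
dish_third [(0.65, array([479.1, 272.3]), array([-6.1, -2.2]))]
dish_narrowest [(0.62, array([446.8, 398. ]), array([-12.5, -13.3])), (0.56, array([443.7, 394.2]), array([ 4.4, -1.6])), (0.5, array([559.3, 405.1]), array([17.6, 15.2]))]
jar_brown [(0.84, array([281.4, 392.1]), array([-2.5, -2.5]))]
jar_white [(0.64, array([581.8, 281.7]), array([  0.9, -13.6])), (0.58, array([690.1, 376.7]), array([-13.3,  -1.8]))]
('side', 'wrist') [[605.5 277. ]
 [606.2 278.2]] 347.8646211858741 [np.float64(1033.0), np.float64(1538.0)]
('side',) [[605.2 276.9]
 [606.1 277.6]] 1.2596422147110349 [np.float64(1029.0)]
('wrist',) [[605.8 276.9]
 [606.1 278.2]] 344.755326647923 [np.float64(1535.0)]
```

View pics/w3.png

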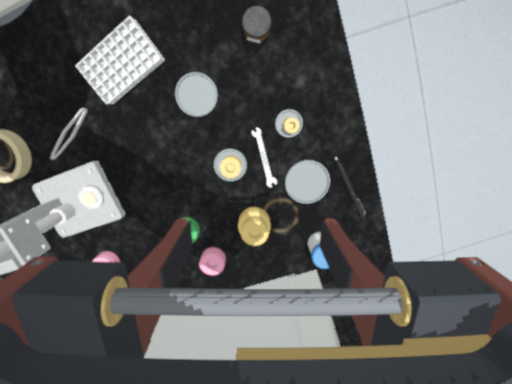

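```bash
cat > dishes.py <<'E'
from h import *
from scipy.optimize import minimize
G={'widest':(559,400),'second':(345.5,261.5),'third':(481,274.5),'narrowest':(445,398)}
def sil(c,x,y,d,z0,z1):
    a=np.linspace(0,2*np.pi,60);p=np.vstack([np.c_[x+d/2*np.cos(a),y+d/2*np.sin(a),0*a+z] for z in (z0,z1)])
    o=np.zeros(c.im.shape[:2],np.uint8);cv2.fillConvexPoly(o,cv2.convexHull((c.proj(p)*16).astype(np.int32)),255,cv2.LINE_AA,4)
    return cv2.GaussianBlur(o/255.,(0,0),1.2)
def fitm(c,m,g,d,z0,z1):
    w=sil(c,*g,d+24,z0,z1)>.3; m=cv2.GaussianBlur(np.where(w,m,0)/255.,(0,0),1.2)
    s=minimize(lambda v:((sil(c,*v,d,z0,z1)-m)**2).sum(),g,method='Nelder-Mead',options=dict(initial_simplex=[g,(g[0]+4,g[1]),(g[0],g[1]+4)],xatol=.1))
    return s.x.round(1),round(s.fun,1)
for v in ('side','wrist'):
    c=Cam(v);hsv=cv2.cvtColor(c.im,cv2.COLOR_RGB2HSV);b=cv2.inRange(hsv,(15,70,90),(35,255,255));gr=cv2.inRange(hsv,(0,0,75),(180,70,255))
    for n,g in G.items():
        r=[v,n,*fitm(c,gr|b,g,H['dish_'+n][0],0,8)]
        if b[tuple(c.proj([[*g,29]])[0].astype(int)[::-1])]: r+=['nest',*fitm(c,b,g,H['nest_'+n][0],3,29)]
        print(*r)
E
python3 dishes.py
```

```text
side widest [559.1 395.5] 74.2
side second [345.9 258.6] 1.6
side third [480.6 267.3] 26.7 nest [481.9 269.4] 4.2
side narrowest [443.6 391.6] 22.8 nest [446.5 393.9] 4.0
wrist widest [559.4 399. ] 14.4
wrist second [346.5 260.4] 2.9
wrist third [481.5 272.5] 2.2 nest [482.3 274.3] 26.0
wrist narrowest [444.2 397. ] 1.1 nest [447.1 398.6] 14.7
```

```bash
python3 go.py 606 278 200 606 278 35 606 278 80 346.3 260 80 346.3 260 15.5
```

```text
[606. 278. 200.] [-5.58 -0.06  4.84]
[606. 278.  35.] [ 0.  -0.   6.6]
[606. 278.  80.] [-0.   0.  -1.8]
[346.3 260.   80. ] [ 9.6  -4.04 -0.  ]
[346.3 260.   15.5] [ 0.   -0.    2.58]
```

Request:
{"method": "move_arm", "body": {
  "steps": [
    [[-0.7, -0.01, 0.61], 0, 0],
    [[-0.7, -0.01, 0.61], 0, 0],
    [[-0.7, -0.01, 0.61], 0, 0],
    [[-0.7, -0.01, 0.61], 0, 0],
    [[-0.7, -0.01, 0.61], 0, 0],
    [[-0.7, -0.01, 0.61], 0, 0],
    [[-0.7, -0.01, 0.61], 0, 0],
    [[-0.7, -0.01, 0.61], 0, 0],
    [[0, 0, 0.9], 0, 0],
    [[0, 0, 0.9], 0, 0],
    [[0, 0, 0.9], 0, 0],
    [[0, 0, 0.9], 0, 0],
    [[0, 0, 0.9], 0, 0],
    [[0, 0, 0.9], 0, 0],
    [[0, 0, 0.6], 0, 0],
    [[0, 0, 0.2], 0, 0],
    [[0, 0, 0], 0, 0],
    [[0, 0, 0], 0, 0]
  ]
}}

```text
t: 19.57
ee_pos: [606.7, 277.6, 44.5]
orientation: [0.514, 3.099, 0.001]
ft_force: [-0.8, 0.3, -0.0]
width: 88.3
grasp_force: 0.0
```

Request:
{"method": "move_arm", "body": {
  "steps": [
    [[0.02, 0, 0.2], 0, 0],
    [[0, 0, 0.16], 0, 0.15],
    [[0, 0, 0], 0, 0.25],
    [[0, 0, 0], 0, 0.35],
    [[0, 0, 0], 0, 0.45],
    [[0, 0, 0], 0, 0.6],
    [[0, 0, 0], 0, 0.8],
    [[0, 0, 0], 0, 1],
    [[0, 0, 0], 0, 1],
    [[0, 0, 0], 0, 1]
  ]
}}

```text
t: 20.4
ee_pos: [605.9, 277.6, 35.1]
orientation: [0.514, 3.099, 0.0]
ft_force: [0.0, 1.0, 1.4]
width: 49.2
grasp_force: 30.0
```

Request:
{"method": "move_arm", "body": {
  "steps": [
    [[0, 0, -0.4], 0, 1],
    [[0, 0, -0.8], 0, 1],
    [[0, 0, -0.8], 0, 1],
    [[0.8, -0.34, 0], 0, 1],
    [[0.8, -0.34, 0], 0, 1],
    [[0.8, -0.34, 0], 0, 1],
    [[0.8, -0.34, 0], 0, 1],
    [[0.8, -0.34, 0], 0, 1],
    [[0.8, -0.34, 0], 0, 1],
    [[0.8, -0.34, 0], 0, 1],
    [[0.8, -0.34, 0], 0, 1],
    [[0.8, -0.34, 0], 0, 1],
    [[0.8, -0.34, 0], 0, 1],
    [[0.8, -0.34, 0], 0, 1],
    [[0.8, -0.34, 0], 0, 1],
    [[0, 0, 0], 0, 1],
    [[0, 0, 0], 0, 1],
    [[0, 0, 0], 0, 1]
  ]
}}

```text
t: 21.9
ee_pos: [346.7, 259.1, 85.5]
orientation: [0.513, 3.098, 0.002]
ft_force: [0.3, 0.1, -1.8]
width: 49.4
grasp_force: 30.0
```

```bash
python3 go.py 346.3 260 15
```

```text
[346.3 260.   15. ] [0.03 0.03 2.82]
```

Request:
{"method": "move_arm", "body": {
  "steps": [
    [[0, 0.03, 0.8], 0, 1],
    [[0, 0, 0.8], 0, 1],
    [[0, 0, 0.7], 0, 1],
    [[0, 0, 0.4], 0, 1],
    [[0, 0, 0.1], 0, 1],
    [[0, 0, 0.04], 0, 1],
    [[0, 0, 0], 0, 1],
    [[0, 0, 0], 0, 1]
  ]
}}

```text
t: 22.57
ee_pos: [346.6, 259.5, 14.6]
orientation: [0.514, 3.098, 0.001]
ft_force: [-0.2, -0.9, -2.2]
width: 49.4
grasp_force: 30.0
```

Request:
{"method": "move_arm", "body": {
  "steps": [
    [[0, 0, 0.04], 0, 1],
    [[0, 0, 0.04], 0, 1],
    [[0, 0, 0], 0, 1],
    [[0, 0, 0], 0, 1]
  ]
}}

```text
t: 22.9
ee_pos: [346.0, 259.3, 12.2]
orientation: [0.514, 3.099, 0.0]
ft_force: [0.3, -0.4, -1.4]
width: 49.6
grasp_force: 30.0
```

Request:
{"method": "move_arm", "body": {
  "steps": [
    [[0, 0, 0.03], 0, 1],
    [[0, 0, 0], 0, 1],
    [[0, 0, 0.02], 0, 1],
    [[0, 0, 0], 0, 1],
    [[0, 0, 0], 0, 1]
  ]
}}

```text
t: 23.32
ee_pos: [346.1, 259.3, 12.0]
orientation: [0.514, 3.099, 0.001]
ft_force: [-3.3, -3.2, 22.4]
width: 49.4
grasp_force: 30.0
```

Request:
{"method": "move_arm", "body": {
  "steps": [
    [[0, 0, -0.03], 0, 0.3],
    [[0, 0, 0], 0, 0.15],
    [[0, 0, 0], 0, 0.05],
    [[0, 0, 0], 0, 0],
    [[0, 0, -0.4], 0, 0],
    [[0, 0, -0.8], 0, 0],
    [[0, 0, -1], 0, 0],
    [[-0.4, 0.41, -1], 0, 0],
    [[-0.4, 0.41, -1], 0, 0],
    [[-0.4, 0.41, -1], 0, 0],
    [[-0.4, 0.41, -1], 0, 0],
    [[-0.4, 0.41, -1], 0, 0],
    [[-0.4, 0.41, -1], 0, 0],
    [[-0.4, 0.41, -1], 0, 0],
    [[-0.4, 0.41, -1], 0, 0],
    [[-0.4, 0.41, -1], 0, 0],
    [[-0.4, 0.41, -1], 0, 0],
    [[0, 0, 0], 0, 0],
    [[0, 0, 0], 0, 0]
  ]
}}

```text
t: 24.9
ee_pos: [474.2, 324.2, 317.9]
orientation: [0.514, 3.097, 0.003]
ft_force: [0.1, -0.4, -0.2]
width: 87.5
grasp_force: 0.0
```

```bash
python3 dishes.py; python3 stack.py 1; python3 go.py 605.5 277 200 605.5 277 9 605.5 277 60 559.3 399 60 559.3 399 15
```

```text
side widest [559.2 395.2] 71.9
side second [345.  254.5] 33.4 nest [344.8 254.4] 4.0
side third [480.6 267.3] 26.2 nest [481.9 269.4] 4.2
side narrowest [443.9 392. ] 23.2 nest [446.3 393.5] 4.5
wrist widest [559.4 398.8] 17.2
wrist second [346.3 260.3] 2.4 nest [346.2 258.8] 24.8
wrist third [481.7 272.6] 1.6 nest [482.2 274.3] 25.2
wrist narrowest [444.3 396.9] 1.2 nest [447. 398.] 14.7
('side', 'wrist') [[605.7 276.9]] 361.6366754150801 [np.float64(812.0), np.float64(1469.0)]
('side',) [[605.2 276.7]] 1.1938731944357024 [np.float64(810.0)]
('wrist',) [[605.8 277.2]] 359.28861974927037 [np.float64(1470.0)]
[605.5 277.  200. ] [-5.63 -0.03  4.6 ]
[605.5 277.    9. ] [-0.01  0.01  7.64]
[605.5 277.   60. ] [ 0.   -0.   -2.04]
[559.3 399.   60. ] [ 3.32  4.02 -0.  ]
[559.3 399.   15. ] [-0.   0.   1.8]
```

Request:
{"method": "move_arm", "body": {
  "steps": [
    [[-0.7, 0, 0.58], 0, 0],
    [[-0.7, 0, 0.58], 0, 0],
    [[-0.7, 0, 0.58], 0, 0],
    [[-0.7, 0, 0.58], 0, 0],
    [[-0.7, 0, 0.58], 0, 0],
    [[-0.7, 0, 0.58], 0, 0],
    [[-0.7, 0, 0.58], 0, 0],
    [[-0.7, 0, 0.58], 0, 0],
    [[0, 0, 0.9], 0, 0],
    [[0, 0, 0.9], 0, 0],
    [[0, 0, 0.9], 0, 0],
    [[0, 0, 0.9], 0, 0],
    [[0, 0, 0.9], 0, 0],
    [[0, 0, 0.9], 0, 0],
    [[0, 0, 0.9], 0, 0],
    [[0, 0, 0.7], 0, 0],
    [[0, 0, 0.2], 0, 0],
    [[0, 0, 0], 0, 0],
    [[0, 0, 0], 0, 0]
  ]
}}

```text
t: 26.78
ee_pos: [606.1, 278.7, 20.6]
orientation: [-0.514, -3.099, 0.0]
ft_force: [0.6, 0.8, 1.2]
width: 87.7
grasp_force: 0.0
```

```bash
python3 go.py 605.5 277 9.5
```

```text
[605.5 277.    9.5] [ 0.   -0.07  0.44]
```

Request:
{"method": "move_arm", "body": {
  "steps": [
    [[0, -0.04, 0.2], 0, 0],
    [[0, 0, 0.22], 0, 0.1],
    [[0, 0, 0], 0, 0.15],
    [[0, 0, 0], 0, 0.25],
    [[0, 0, 0], 0, 0.4],
    [[0, 0, 0], 0, 0.6],
    [[0, 0, 0], 0, 0.8],
    [[0, 0, 0], 0, 1],
    [[0, 0, 0], 0, 1]
  ]
}}

```text
t: 27.53
ee_pos: [606.0, 277.8, 10.3]
orientation: [0.514, 3.099, 0.0]
ft_force: [-0.3, -0.2, 2.0]
width: 61.5
grasp_force: 30.0
```

Request:
{"method": "move_arm", "body": {
  "steps": [
    [[0, 0, -0.4], 0, 1],
    [[0, 0, -0.8], 0, 1],
    [[0, 0, -0.8], 0, 1],
    [[0.48, 0.57, 0], 0, 1],
    [[0.48, 0.57, 0], 0, 1],
    [[0.48, 0.57, 0], 0, 1],
    [[0.48, 0.57, 0], 0, 1],
    [[0.48, 0.57, 0], 0, 1],
    [[0.48, 0.57, 0], 0, 1],
    [[0.48, 0.57, 0], 0, 1],
    [[0, 0, 0], 0, 1],
    [[0, 0, 0], 0, 1],
    [[0, 0, 0], 0, 1]
  ]
}}

```text
t: 28.62
ee_pos: [558.5, 398.8, 60.0]
orientation: [-0.514, -3.099, 0.001]
ft_force: [-1.3, -1.0, -2.3]
width: 61.3
grasp_force: 30.0
```

```bash
python3 go.py 559.3 399 15
```

```text
[559.3 399.   15. ] [-0.03  0.02  1.8 ]
```

Request:
{"method": "move_arm", "body": {
  "steps": [
    [[-0.02, 0, 0.7], 0, 1],
    [[0, 0, 0.7], 0, 1],
    [[0, 0, 0.3], 0, 1],
    [[0, 0, 0.08], 0, 1],
    [[0, 0, 0.03], 0, 1],
    [[0, 0, 0], 0, 1],
    [[0, 0, 0.03], 0, 1],
    [[0, 0, 0], 0, 1],
    [[0, 0, 0], 0, 1]
  ]
}}

```text
t: 29.37
ee_pos: [559.4, 399.3, 14.6]
orientation: [0.514, 3.098, 0.001]
ft_force: [0.3, 0.1, -2.0]
width: 61.5
grasp_force: 30.0
```

Request:
{"method": "move_arm", "body": {
  "steps": [
    [[0, 0, 0.04], 0, 1],
    [[0, 0, 0], 0, 1],
    [[0, 0, 0.02], 0, 1],
    [[0, 0, 0], 0, 1],
    [[0, 0, 0], 0, 1]
  ]
}}

```text
t: 29.78
ee_pos: [559.3, 399.4, 13.3]
orientation: [0.514, 3.099, 0.001]
ft_force: [-1.2, -0.1, 4.8]
width: 61.4
grasp_force: 30.0
```

Request:
{"method": "move_arm", "body": {
  "steps": [
    [[0, 0, 0], 0, 0.2],
    [[0, 0, 0], 0, 0.1],
    [[0, 0, 0], 0, 0],
    [[0, 0, 0], 0, 0],
    [[0, 0, -0.4], 0, 0],
    [[0, 0, -0.8], 0, 0],
    [[0, 0, -1], 0, 0],
    [[0.22, -0.39, -1], 0, 0],
    [[0.22, -0.39, -1], 0, 0],
    [[0.22, -0.39, -1], 0, 0],
    [[0.22, -0.39, -1], 0, 0],
    [[0.22, -0.39, -1], 0, 0],
    [[0.22, -0.39, -1], 0, 0],
    [[0.22, -0.39, -1], 0, 0],
    [[0.22, -0.39, -1], 0, 0],
    [[0.22, -0.39, -1], 0, 0],
    [[0.22, -0.39, -1], 0, 0],
    [[0, 0, 0], 0, 0],
    [[0, 0, 0], 0, 0]
  ]
}}

```text
t: 31.37
ee_pos: [475.9, 324.8, 319.7]
orientation: [0.514, 3.096, 0.004]
ft_force: [0.9, 0.1, -0.1]
width: 88.0
grasp_force: 0.0
```

```bash
python3 dishes.py|grep wrist; python3 -c "
from h import *
c=Cam('wrist');d=Cam('side');a=c.im[60:260,160:340,::-1];b=d.im[160:310,150:400,::-1]
a=cv2.resize(a,(360,400),interpolation=cv2.INTER_CUBIC);b=cv2.resize(b,(440,264),interpolation=cv2.INTER_CUBIC);b=cv2.copyMakeBorder(b,0,136,0,0,0)
cv2.imwrite('pics/c9.png',np.hstack([a,b]))
print(d.fit('jar_brown'),d.fit('jar_white'))"
```

```text
wrist widest [559.5 398.9] 13.1 nest [559.7 399.3] 33.8
wrist second [346.3 260.5] 2.9 nest [346.5 258.6] 25.6
wrist third [481.5 272.4] 1.1 nest [482.4 274.1] 25.7
wrist narrowest [444.2 397.3] 1.4 nest [447.3 398.1] 13.7
[(0.92, array([288. , 397.9]), array([1.8, 0.3]))] [(0.64, array([688.4, 385.2]), array([ 2.8, -2.7])), (0.58, array([481.2, 316.4]), array([  2.1, -22.9]))]
```

View pics/c9.png

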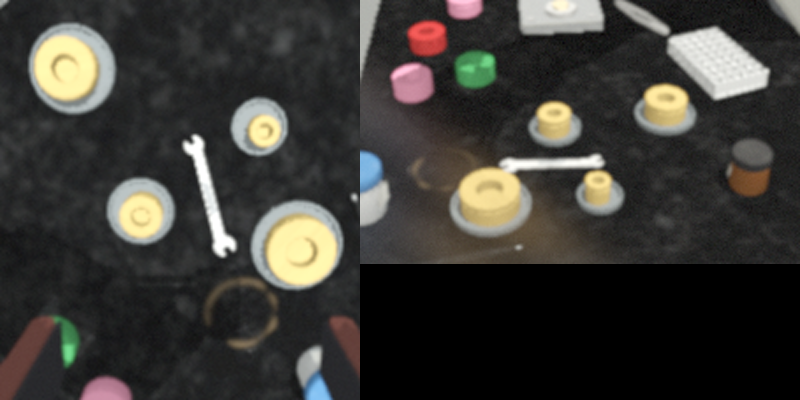

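All four nests stand upright in their own dishes: in the wrist half of the crop they are at (67,68), (263,129), (140,215) and (300,250). Each is within about 3 mm of its dish's centre, and both jars are where they were.

```bash
python3 -c "
from workcell import ctrl
print(ctrl.close_job())"
```

```text
the job is handed in; nothing more can be done
None
```

The job is handed in at about 31 s robot time: all four nests stand upright in their own dishes, each measured within about 3 mm of centre, with both jars where they were; the hand-in gave no verdict.

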